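# Refit the lamp unit cover under its lip and latch it

## Robot

A 6-joint arm with a two-finger parallel gripper is mounted at the origin on the work surface. World frame = base frame: x ahead of the robot, y to its left, z up, the work surface at z = 0. Lengths are in m, angles in rad, forces in N, time in s.
With the tool pointing down it reaches from about 0.2 to 0.875 m from the base axis. Payload 3.4 kg.
Tool frame: the origin (TCP) lies between the finger pads; the fingertips stand 25 mm ahead of it and the grasp point (between the pads) lies 6 mm ahead of it (r.nose_length is the z of the fingertips in the tool frame, in m); z points along the fingers, y is the line along which they close (so a half turn about z gives the same grasp; the last joint's range is limited). The gripper opens to 94 mm and grips with 3 to 60 N. Pads are 16 mm wide; open, the fingers measure 119 mm over their backs; the gripper's body (75 mm by 177 mm) begins 78 mm behind the grasp point.
Start: joints at [-0.121, 0.276, 1.505, -0, 1.361, -0.121], TCP at [0.575, -0, 0.23] pointing down, gripper open.
Joint ranges: [-2.89, 2.89], [-0.75, 2.08], [0.22, 2.7], [-1.18, 4.32], [0.11, 2.71], [-2.7, 2.7]. Speed limits (rad/s): [2.57, 2.57, 3.14, 3.14, 3.14, 3.14].

## Interface

Orientations are given as a unit quaternion [w, x, y, z].
In Python, from plant import r, gripper_to, inverse_kinematics, vision, models, telemetry gives the robot as it stands. Calls block until the motion is done:
- r.move_to(position, orientation): joint-space move of the TCP to a pose.
- r.move_l(position, rot=None, vel=0.15, guard=None): straight line of the TCP; rot=None keeps the orientation; vel is the mean speed in m/s. With guard (N) it stops when the force on the tool has changed by that much, and returns True; else False.
- r.movej(angles): joint-space move.
- gripper_to(opening, f_grip=None): finger opening in m; f_grip is the grip in N (None keeps the last); returns when the fingers have stopped.
- r.hold(seconds).
- inverse_kinematics(position, orientation): joint angles nearest the present ones, or None.
- vision.snapshot(name): name is "scene" or "side" or "wrist"; returns the picture (400x640x3 uint8, red, green, blue); there is no depth.
- vision.get_calibration(name): a dict with "fx", "fy", "cx", "cy" (pixels), "D" ([k1, k2, p1, p2, k3] as OpenCV has them; the pictures are not rectified), "position" and "orientation" of the camera in the world. Camera axes: x right, y down, z forward; pixel columns grow to the right and rows downward; lengths in m; the calibration is good to about 2 mm. A picture is of the moment at which its call begins: read the wrist's pose just before it. get_calibration takes no time and is no camera call; for the wrist camera it gives the pose at the moment of the call.
A pose or a line that the arm cannot do raises r.PlanningError and nothing moves.
- r.sign_off(): hands the job in; it is judged then, once.
Trained networks look in the newest picture that a camera, given by its name, has taken for a name from the list of things; names that differ only in an ending like _2 or _b are one class to them, and where a whole thing is asked for, a point or a joint stands for the part that bears it (a point fixed in the world has none). Each returns a list of dicts, best first, with "score" (0 to 1); they miss things now and then, are a little off and sometimes report something else, mostly with a low value. They report only what shows in the picture. A call takes as long as a camera call.
- models.boxes_of(thing, camera): "at" ([x, y, z] in m, in world coordinates, good to about 4 mm: the middle of the surface that is visible of it).
- models.regions_of(thing, camera): "pixels" (400x640 bool, what is visible of it).
- models.mark_of(thing, camera): "at" ([x, y, z] in m, in world coordinates, good to about 4 mm: a listed point, or the origin of a listed thing).
Readings, each from a call of its own:
- telemetry.current_t(): time.
- telemetry.current_joints(): joint angles.
- telemetry.current_dq(): joint speeds.
- telemetry.current_joint_efforts(): joint torques, N m.
- telemetry.current_ee_pos(): TCP position.
- telemetry.current_tool_rot(): TCP orientation.
- telemetry.current_wrist_force(): force on the tool from outside, world axes, zero at the start.
- telemetry.current_torque(): the same for the moment, N m.
- telemetry.current_opening(): finger opening in m.
- telemetry.current_finger_force(): force on a finger pad.
Only numpy, scipy, OpenCV 4.12 (cv2) and the standard library are available. Lean on these libraries where they do the work, as an engineer would, in place of code of your own. Each camera call takes 0.05 s, during which the arm holds its last target. There are 200 camera calls.

## Task

Close up the open microscope lamp unit: draw its red-tabbed latch fully back, take the cover by its orange grip from the blue sloped rest, tilt its yellow tongue in under the unit's yellow lip and swing the cover down until it lies flat on the ledges in its pocket. Then slide the latch fully home over the cover's free edge and let go. Leave the amber bottle, the green slide box and the steel lens where they stand.

Things in the scene. Friction and masses are not known exactly. Their poses are not given: they have to be found in the camera images.
- cover_grip (a point): Centre of the cover's grip, an upright orange rib 12 thick (x) x 50 (y) x 34 mm tall on the plate's top. Cover (loose, about 0.25 kg): white plate 115 (x) x 100 (y) x 6 mm thick, plus a tongue at its -x end, 131 mm in all. z out of the top face. This point: 17 mm above the top face, 23 above the underside, 71.5 mm in +x from the tongue's end, 59.5 from the free edge.
- cover_tip (a point): Middle of the end face of the cover's yellow tongue, half-way through its thickness (3 mm above the underside); axes as the cover's. The tongue is 70 wide (y), 16 long (x) and 6 mm thick, in line with the plate.
- stand: Fixed blue sloped rest, 110 mm wide; origin on the bench under its middle. Its slope rises 30 degrees towards its +x; the low side (-x) faces roughly towards the robot. At the start the cover lies on the slope, tilted 30 degrees, its tongue at the low end against a stop that rises 12 mm above the slope. The rest may stand on the left or the right.
- unit: Fixed black lamp unit with an open bay, on the left or the right. Origin on the bench; x points from the lip (which faces roughly towards the robot) to the latch, z up. It reaches from x -90 to +120 mm, y -67 to +67, walls 70 mm high. The bay is open to 38 mm below the ledges, also under the lip.
- bay_seat (a point): Middle of the cover's pocket, at ledge height (50 mm above the bench); axes as the unit's. Pocket 135 (x) x 106 mm (y); its walls rise 20 mm above the ledges, but the middle 70 mm of the far (+x) wall only 7. Ledges 10 mm wide run along the far wall and both sides, ending 37.5 mm in -x from here. Seated, the cover's underside lies on the ledges, its 131 mm length centred here within 2 mm.
- lip_edge (a point): Middle of the lower inner edge of the fixed yellow lip at the unit's -x side: 8 mm above the ledges, 49.5 mm in -x from bay_seat. The lip reaches 38 mm on to -x and is 12 mm thick; under it the space for the tongue is 18 mm deep (to -x), up to the end wall. Axes as the unit's.
- latch_tab (a point): Middle of the latch's upright red tab on the unit's far (+x) deck: 10 (x) x 20 (y) x 35.5 mm tall, top 18 mm above this point, deck 25 mm below it; 6.5 mm high steel guides flank the bolt on the deck. The tab stands on a flat steel bolt, 24 mm wide, and slides with it along the unit's x; pushed to -x, the bolt passes 2.5 mm over the seated cover's free edge.
- latch (a joint): Slide of the latch in m: 0 fully drawn back (to +x, bolt clear of the pocket), 0.018 fully home (to -x, against its end stop, over the cover's edge). It starts more than half home, in the cover's way. Friction about 2 N; it stays where it is left. At 0 the middle of its tab is 100.5 mm in +x from bay_seat and 32 mm above the ledges.
- bottle_mid (a point): Middle of a small amber bottle, 44 mm in diameter, 85 mm tall, standing; not to be disturbed.
- slidebox_mid (a point): Middle of a closed green slide box, 90 x 55 x 35 mm; not to be disturbed.
- lens_mid (a point): Middle of a steel objective lens, 36 mm in diameter, 50 mm tall, standing; not to be disturbed.

How it is judged:
By the outcome, as a careful person would: the job done as asked, in the order asked, and still so for the second after the job is handed in, with the robot touching nothing.
It also fails if it takes over 58 s, if anything falls off the work surface, if the arm or the gripper's body presses on something with over 40 N, if the wrist force passes 120 N, or if a joint passes its speed limit or range.

## Working session

There is one attempt and no reset: what is moved stays moved. The work goes in short steps, each a Python script; the robot and the scene stay as the last script left them, time stands still between calls to the robot, and variables do not carry over. Pictures are saved under pics/ and viewed, at most 10 in all, crops included, and the job is handed in when it is done.

```bash
ls; mkdir -p pics
cat > go.py <<'E'
from plant import r, gripper_to, inverse_kinematics, vision, models, telemetry
import cv2, numpy as np
a=vision.snapshot("scene"); b=vision.snapshot("side")
cv2.imwrite("pics/scene.png",a[:,:,::-1]); cv2.imwrite("pics/side.png",b[:,:,::-1])
for c in ("scene","side"):
    k=vision.get_calibration(c); print(c,np.round(k["position"],3),np.round(k["orientation"],3),k["fx"],k["cx"],k["cy"])
    for n in ("cover_grip","cover_tip","stand","unit","bay_seat","lip_edge","latch_tab","bottle_mid","slidebox_mid","lens_mid"):
        m=models.mark_of(n,c)
        print(n,[(np.round(q["at"],4).tolist(),round(q["score"],2)) for q in m[:2]])
print(telemetry.current_t(), telemetry.current_tool_rot(), r.nose_length)
E
python3 go.py
```

```text
pics
scene [ 1.166 -0.558  1.139] [-0.288  0.884  0.348 -0.124] 442.45626958360845 317.3401214130816 192.43031776455956
cover_grip [([0.4931, -0.1643, 0.074], 0.85)]
cover_tip [([0.4945, 0.4312, 0.0216], 0.72), ([0.4485, -0.1659, 0.0181], 0.7)]
stand [([0.5027, -0.1692, -0.0043], 0.63), ([0.4743, -0.4325, 0.0198], 0.31)]
unit [([0.5122, 0.1597, 0.0023], 0.59)]
bay_seat [([0.507, 0.1526, 0.0483], 0.7)]
lip_edge [([0.4602, 0.1506, 0.0608], 0.75), ([0.7461, 0.016, 0.0423], 0.65)]
latch_tab [([0.6014, 0.1493, 0.0802], 0.7)]
bottle_mid [([0.7466, 0.0179, 0.0438], 0.71)]
slidebox_mid [([0.4736, -0.4347, 0.0217], 0.64)]
lens_mid [([0.4935, 0.4312, 0.0217], 0.43)]
side [0.534 0.923 0.801] [ 0.005 -0.03   0.896 -0.443] 406.111127350751 318.9693893716955 204.7044438697344
cover_grip [([0.4959, -0.1659, 0.0683], 0.7)]
cover_tip [([0.4485, -0.1696, 0.0201], 0.95)]
stand [([0.5, -0.1716, 0.0033], 0.8)]
unit [([0.5081, 0.1517, 0.0014], 0.71)]
bay_seat [([0.509, 0.1508, 0.0465], 0.69)]
lip_edge [([0.459, 0.1498, 0.0583], 0.83)]
latch_tab [([0.5937, 0.1526, 0.083], 0.52)]
bottle_mid [([0.7444, 0.0173, 0.0451], 0.92)]
slidebox_mid [([0.4783, -0.4352, 0.0197], 0.51)]
lens_mid [([0.499, 0.4361, 0.0248], 0.85)]
1.1 [5.03531498e-05 7.07110051e-01 7.07103510e-01 1.83364430e-05] 0.025
```

View pics/scene.png

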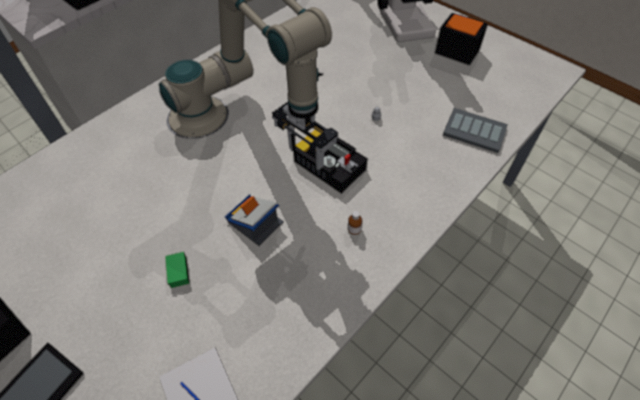

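View pics/side.png

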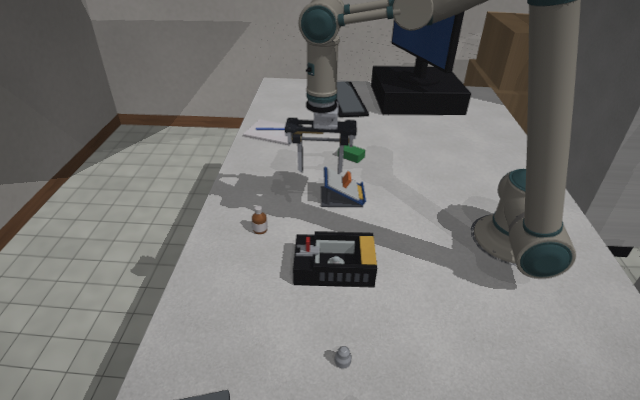

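The side and scene views agree: the unit is on the left around (0.51, 0.152), the rest on the right around (0.50, -0.17), and the bottle, box and lens are well clear. Next are closer wrist views of both.

```bash
cat > look.py <<'E'
from plant import r, gripper_to, inverse_kinematics, vision, models, telemetry
import cv2, numpy as np
q=telemetry.current_tool_rot()
c=vision.get_calibration("wrist"); print(np.round(c["position"],3),np.round(c["orientation"],3),c["fx"])
for nm,p in (("cov",[0.44,-0.168,0.30]),("unit",[0.47,0.152,0.32])):
    r.move_to(p,q); 
    c=vision.get_calibration("wrist"); im=vision.snapshot("wrist"); cv2.imwrite(f"pics/w_{nm}.png",im[:,:,::-1])
    np.savez(f"w_{nm}.npz",im=im,K=np.array([[c["fx"],0,c["cx"]],[0,c["fy"],c["cy"]],[0,0,1]]),D=c["D"],p=c["position"],o=c["orientation"])
    for n in (("cover_grip","cover_tip","stand") if nm=="cov" else ("bay_seat","lip_edge","latch_tab","unit")):
        print(n,[(np.round(m["at"],4).tolist(),round(m["score"],2)) for m in models.mark_of(n,"wrist")[:2]])
print(telemetry.current_t())
E
python3 look.py
```

```text
[0.575 0.071 0.384] [ 0.123  0.992 -0.     0.   ] 317.04142234768364
cover_grip [([0.4987, -0.1634, 0.0706], 0.67)]
cover_tip [([0.4442, -0.1687, 0.0201], 0.85)]
stand []
bay_seat [([0.5056, -0.1698, -0.001], 0.32)]
lip_edge [([0.4601, 0.1539, 0.0566], 0.78)]
latch_tab [([0.5945, 0.1602, 0.0806], 0.96)]
unit [([0.51, 0.1524, -0.0014], 0.8), ([0.4438, -0.1661, 0.0206], 0.46)]
3.6833
```

View pics/w_cov.png

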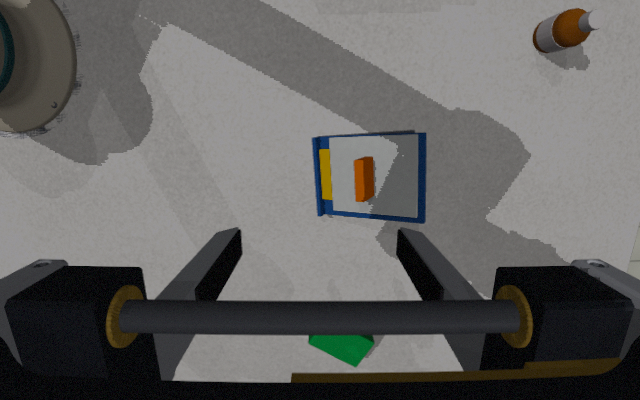

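View pics/w_unit.png

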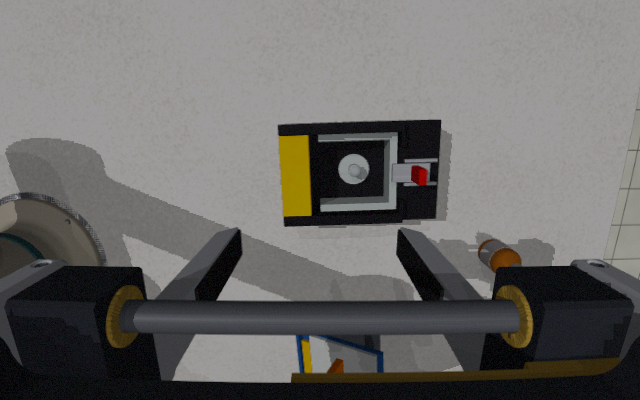

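The cover view shows the tongue at about (325,174), the grip at about (365,178) and the plate nearly square to the image. The unit view shows the lip at about (295,175), the red tab at about (420,175) and a slight yaw. Next I compute the yaws and positions by back-projecting onto planes of known height.

```bash
cat > geo.py <<'E'
import cv2, numpy as np
from scipy.spatial.transform import Rotation as R
def back(f,mask,z):
    v,u=np.nonzero(mask); n=cv2.undistortPoints(np.c_[u,v].astype(float)[:,None],f["K"],f["D"])[:,0]
    d=R.from_quat(np.roll(f["o"],-1)).apply(np.c_[n,np.ones(len(n))])
    return (f["p"]+d*((z-f["p"][2])/d[:,2])[:,None])[:,:2]
def rect(P):
    c,s,a=cv2.minAreaRect((P*1000).astype(np.float32)); b=cv2.boxPoints((c,s,a))
    e=[b[1]-b[0],b[2]-b[1]]; l=e[int(np.linalg.norm(e[1])>np.linalg.norm(e[0]))]; l=l*np.sign(l[1])
    return np.round(c,1),np.round(sorted(s),1),round(float(np.degrees(np.arctan2(-l[0],l[1]))),2)
def seg(im,lo,hi,roi):
    h=cv2.cvtColor(im,cv2.COLOR_RGB2HSV); m=cv2.inRange(h,np.array(lo),np.array(hi)); k=np.zeros_like(m); x0,y0,x1,y1=roi; k[y0:y1,x0:x1]=m[y0:y1,x0:x1]
    n,l,s,_=cv2.connectedComponentsWithStats(k); return l==1+np.argmax(s[1:,4])
if __name__=="__main__":
    fu=dict(np.load("w_unit.npz")); fc=dict(np.load("w_cov.npz"))
    Y=((22,150,80),(35,255,255)); 
    print("lip",rect(back(fu,seg(fu["im"],*Y,(260,110,330,230)),.07)))
    print("unit dark", rect(back(fu,seg(fu["im"],(0,0,0),(180,255,60),(265,110,450,228)),.07)))
    print("tab",rect(back(fu,seg(fu["im"],(0,150,60),(8,255,255),(390,140,450,210)),.09)))
    print("tongue",rect(back(fc,seg(fc["im"],*Y,(300,130,340,220)),.026)))
    print("grip",rect(back(fc,seg(fc["im"],(5,150,80),(18,255,255),(340,140,390,220)),.08)))
    print("stand",rect(back(fc,seg(fc["im"],(100,120,30),(130,255,255),(300,120,440,230)),.05)))
    M=seg(fc["im"],(100,120,30),(130,255,255),(300,120,440,230))
E
python3 geo.py
```

```text
lip (array([439.6, 152. ]), array([ 37.5, 105.2]), 1.94)
unit dark (array([522.4, 154.5]), array([133.3, 202.8]), -88.21)
tab (array([592.8, 156.8]), array([19.2, 23.6]), 0.13)
tongue (array([ 449.2, -167.6]), array([13.8, 69.7]), 3.99)
grip (array([ 494.3, -164.5]), array([22.2, 53.3]), 3.95)
stand (array([ 506.6, -171.7]), array([118.8, 144.7]), -87.5)
```

The unit yaw is about 1.9° with its seat at about (0.508, 0.1535). The cover yaw is about 4.0° with its grip at about (0.4957, -0.1645, 0.072), which is consistent with the given sizes. Drawing the latch back now.

```bash
cat > h.py <<'E'
from plant import r, gripper_to, inverse_kinematics, vision, models, telemetry
import numpy as np, cv2
from scipy.spatial.transform import Rotation as R
YU,YC=np.radians(1.9),np.radians(4.0)
SEAT=np.array([.508,.1535,.05]); GRIP=np.array([.4957,-.1645,.072])
DOWN=R.from_quat([.70710678,.70710678,0,0])
def rot(yaw,tilt=0): return R.from_euler("z",yaw)*R.from_euler("y",-tilt)*DOWN
def q(Rm): return np.roll(Rm.as_quat(),1)
def tcp(g,Rm): return np.asarray(g)-.006*Rm.apply([0,0,1])
def grasp(): 
    t=np.roll(telemetry.current_tool_rot(),-1); return np.array(telemetry.current_ee_pos())+.006*R.from_quat(t).apply([0,0,1])
def U(x,y,z): return SEAT+R.from_euler("z",YU).apply([x,y,z])
def inU(p): return R.from_euler("z",-YU).apply(p-SEAT)
def L(g,Rm,vel=.15,guard=None): return r.move_l(tcp(g,Rm),q(Rm),vel=vel,guard=guard)
E
cat > s1.py <<'E'
from h import *
D=rot(YU)
gripper_to(.05,20)
r.move_to(tcp(U(88,0,0)*0+U(.088,.0,.10),D),q(D))
print(L(U(.088,0,.040),D,.1,guard=8))
gripper_to(0,20); print("open",telemetry.current_opening(),inU(grasp()))
print(L(U(.118,0,.040),D,.03,guard=10),inU(grasp()),telemetry.current_wrist_force())
gripper_to(.03); print(inU(grasp()),telemetry.current_opening())
L(U(.100,0,.12),D,.2)
vision.snapshot("scene"); print([np.round(inU(np.array(m["at"])),4) for m in models.mark_of("latch_tab","scene")[:1]])
print(telemetry.current_t())
E
python3 s1.py
```

```text
False
open 0.009996686606421602 [ 8.77793272e-02 -1.55226145e-05  4.00393644e-02]
True [1.00244185e-01 3.09991690e-06 3.99716875e-02] [-0.96725875 -0.16146657  4.83863756]
[ 0.09822664 -0.00010313  0.0389008 ] 0.029823550097145563
[array([ 0.1014, -0.0035,  0.0302])]
8.575
```

```bash
cat > s2.py <<'E'
from h import *
D=rot(YU)
L(U(.100,0,.040),D,.15)
print(L(U(.120,0,.040),D,.03,guard=8),inU(grasp()),telemetry.current_opening())
L(U(.103,0,.040),D,.1); print(inU(grasp()))
L(U(.103,0,.13),D,.25)
# go to above the cover, tilted
gripper_to(.04)
C=rot(YC,np.radians(30)); z=C.apply([0,0,1])
r.move_to(tcp(GRIP-.09*z,C),q(C))
G=GRIP-.004*z
hit=L(GRIP-.015*z,C,.15)
hit=L(GRIP+.006*z,C,.03,guard=4)
g=grasp(); print("touch",hit,(g-GRIP)@z,telemetry.current_wrist_force())
im=vision.snapshot("wrist"); cv2.imwrite("pics/touch.png",im[:,:,::-1])
print(telemetry.current_t())
E
python3 s2.py
```

```text
True [ 1.09863149e-01 -3.81715820e-05  3.98612281e-02] 0.02968599428789644
[1.02744672e-01 1.28225075e-05 4.00621878e-02]
touch True -0.0030750741313476933 [-2.85898994  0.03606116  4.81553182]
13.425
```

View pics/touch.png

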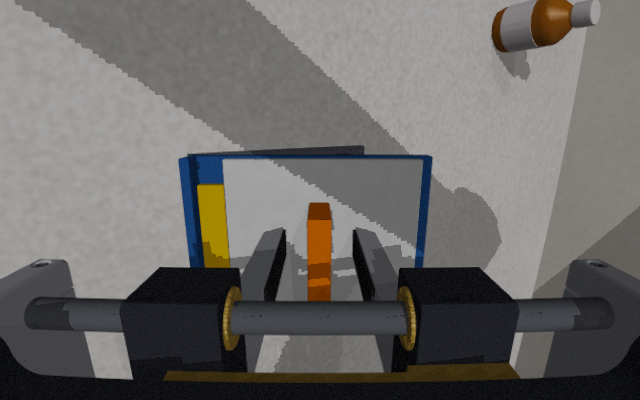

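The latch is fully back, with its stop at 100.0 mm against 100.5 expected. The picture shows the fingers straddling the orange rib (320,250) squarely, with the plate's far edge at row ~158. Next I measure the cover's lateral offset from that edge, then grip and lift.

```bash
cat > s3.py <<'E'
from h import *
import geo
c=vision.get_calibration("wrist"); Rt=R.from_quat(np.roll(telemetry.current_tool_rot(),-1)); p=np.array(telemetry.current_ee_pos())
K=np.array([[c["fx"],0,c["cx"]],[0,c["fy"],c["cy"]],[0,0,1]])
im=cv2.imread("pics/touch.png"); pts=[]
hsv=cv2.cvtColor(im,cv2.COLOR_BGR2HSV)
for u in range(235,415,10):
    col=hsv[145:185,u,1].astype(int); b=np.nonzero(col>120)[0]
    if len(b): pts.append((u,145+b.max()+.5))
pts=np.array(pts,float)
def to_tool(px,h):
    n=cv2.undistortPoints(px[:,None],K,np.array(c["D"]))[:,0]
    d=Rt.inv().apply(R.from_quat(np.roll(c["orientation"],-1)).apply(np.c_[n,np.ones(len(n))])); o=Rt.inv().apply(np.array(c["position"])-p)
    return o+d*((h-o[2])/d[:,2])[:,None]
T=to_tool(pts,.025); print("edge tool x mean",T[:,0].mean(),"slope deg",np.degrees(np.polyfit(T[:,1],T[:,0],1)[0]), T[[0,-1]])
rib=to_tool(np.array([[320.,203.]]),.025-.034); print("rib far top",rib, "tongue corner",to_tool(np.array([[199.,184.],[223.,184.]]),.025))
C=rot(YC,np.radians(30)); z=C.apply([0,0,1])
L(grasp()-.003*z,C,.05)
gripper_to(0,35); print("open",telemetry.current_opening(),telemetry.current_finger_force())
g=grasp()
L(g+[0,0,.03],C,.08); L(g+[-.0,0,.12],C,.2)
print("open",telemetry.current_opening(),telemetry.current_wrist_force(),telemetry.current_t())
im=vision.snapshot("wrist"); cv2.imwrite("pics/lift.png",im[:,:,::-1])
E
python3 s3.py
```

```text
edge tool x mean 0.05076924112915717 slope deg -0.1612864197387729 [[ 0.05090573 -0.04788129  0.025     ]
 [ 0.05024043  0.04805315  0.025     ]]
rib far top [[ 3.32205038e-02 -6.80769960e-05 -9.00000000e-03]] tongue corner [[ 0.03574193 -0.06981754  0.025     ]
 [ 0.03570088 -0.05581551  0.025     ]]
open 0.011667998678933153 34.99967157840729
open 0.011680649098852544 [ 0.16591131  0.46374722 -3.70058878] 15.35
```

View pics/lift.png

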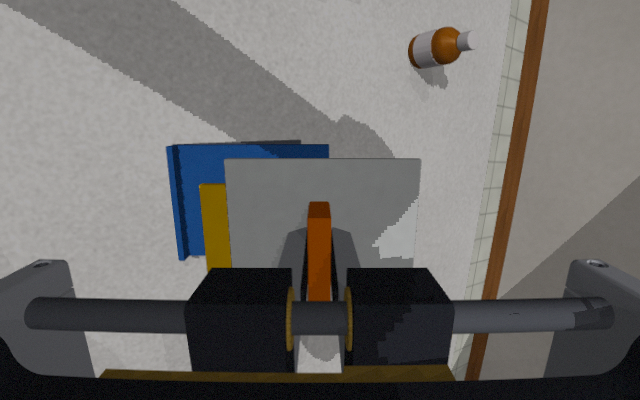

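The cover is held squarely, with its centre about 0.7 mm to tool +x. Next I insert the tongue along its own slope until it touches the end wall.

```bash
cat > ins.py <<'E'
from h import *
YO=-.0002
def pose(tx,tz,deg):  # tip lower corner in unit x,z (m) -> grasp, rot
    t=np.radians(deg); c,s=np.cos(t),np.sin(t)
    return U(tx+.0715*c-.028*s,YO,tz+.0715*s+.028*c),rot(YU,t)
def tip():
    g=inU(grasp()); t=np.radians(30); return g[0]-.0715*.8660+.028*.5, g[2]-.0715*.5-.028*.8660
E
cat > s4.py <<'E'
from ins import *
k=np.tan(np.radians(30)); zl=lambda x,h=.003:h/np.cos(np.radians(30))+(x+.0375)*k
g,Rm=pose(-.015,zl(-.015)+.07,30); L(g+[0,0,.0],Rm,.3)
g,Rm=pose(-.015,zl(-.015),30); print(L(g,Rm,.12,guard=8))
g,Rm=pose(-.055,zl(-.055),30); print(L(g,Rm,.08,guard=8),tip())
g,Rm=pose(-.071,zl(-.071),30); print(L(g,Rm,.025,guard=6),tip(),inU(grasp()),telemetry.current_wrist_force(),telemetry.current_t())
E
python3 s4.py
```

```text
False
False (np.float64(-0.05417708215972132), np.float64(-0.005907185180503732))
True (np.float64(-0.06536178911074593), np.float64(-0.01260332335692009)) [-0.01744279  0.00028201  0.04739468] [ 1.83379595 -1.07122411 -0.7053588 ] 18.9083
```

Contact came at -65.4 mm against -64.5 expected, so that is the end wall, to within 1 mm. Now swinging the cover down.

```bash
cat > s5.py <<'E'
from ins import *
DX=-.0007
for d in (30,24,18,12,8,4,1):
    t=np.radians(d); h=.0008+.0022*d/30; x=-.0655+.0025*np.sin(t)/.5
    z=h/np.cos(t)+(x+.0375)*np.tan(t)
    g,Rm=pose(x+DX,z,d); hit=L(g,Rm,.04,guard=15)
    print(d,hit,np.round(telemetry.current_wrist_force(),1),np.round(telemetry.current_torque(),2),np.round(inU(grasp())*1e3,1),np.round((inU(grasp())-inU(g))*1e3,1))
    if hit: break
im=vision.snapshot("wrist"); cv2.imwrite("pics/swing.png",im[:,:,::-1])
print(telemetry.current_t())
E
python3 s5.py
```

```text
30 False [-0.1  0.2 -2.4] [0.03 0.51 0.01] [-16.3  -0.4  48.3] [-0.6 -0.2 -0.5]
24 False [ 0.   0.5 -2.1] [ 0.01  0.42 -0.02] [-10.8  -0.6  45.3] [-0.5 -0.4 -0.6]
18 False [-0.3 -0.2 -3.2] [-0.02  0.34 -0.04] [-6.4 -0.6 41.5] [-1.1 -0.4 -0.9]
12 False [6.  0.1 0.3] [ 0.02 -1.07 -0.02] [-2.7 -0.6 37.2] [-1.7 -0.4 -1. ]
8 False [ 5.1 -0.  -1. ] [ 0.   -1.2  -0.01] [-0.3 -0.5 34.4] [-1.7 -0.3 -0.8]
4 False [ 2.5  0.4 -1.5] [-0.01 -0.28  0.03] [ 1.8 -0.4 31.3] [-1.7 -0.2 -0.7]
1 False [ 2.6  0.1 -2.6] [-0.01 -0.4   0.01] [ 3.2 -0.4 29.1] [-1.7 -0.2 -0.5]
20.9333
```

View pics/swing.png

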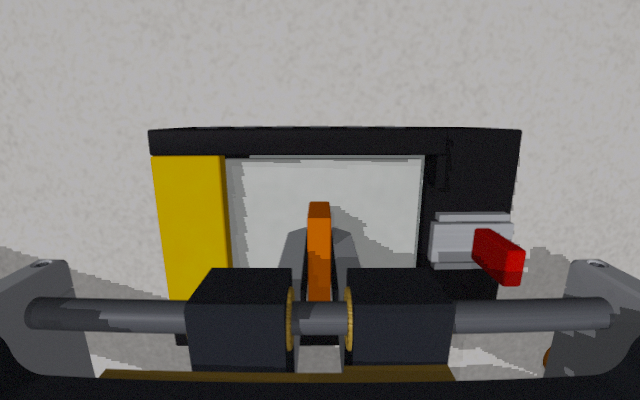

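The picture shows the tongue under the yellow lip, the plate inside the pocket and nearly flat, and the bolt clear of the cover's edge. Now levelling and pressing down lightly.

```bash
cat > s6.py <<'E'
from ins import *
DX=-.0005
g,Rm=pose(-.0655+DX,.0008,0); print(L(g,Rm,.04,guard=12)); r.hold(.3)
print(np.round(inU(grasp())*1e3,1),np.round(telemetry.current_wrist_force(),1))
g,Rm=pose(-.0655+DX,-.005,0); print(L(g,Rm,.015,guard=6)); 
print(np.round(inU(grasp())*1e3,1),np.round(telemetry.current_wrist_force(),1),np.round(telemetry.current_torque(),2))
gripper_to(.028); print(np.round(inU(grasp())*1e3,1),telemetry.current_opening())
L(grasp()+[0,0,.10],Rm,.2)
L(U(-.03,0,.19),Rm,.3)
im=vision.snapshot("wrist"); cv2.imwrite("pics/seated.png",im[:,:,::-1])
vision.snapshot("side")
for n in ("cover_grip","cover_tip"): print(n,[np.round(inU(np.array(m["at"]))*1e3,1) for m in models.mark_of(n,"side")[:1]],[np.round(inU(np.array(m["at"]))*1e3,1) for m in models.mark_of(n,"wrist")[:1]])
print(telemetry.current_t())
E
python3 s6.py
```

```text
False
[ 5.  -0.2 28.8] [ 0.4  0.6 -3. ]
True
[ 5.4 -0.2 28.2] [ 0.3 -0.3  5.3] [0.05 0.15 0.05]
[ 4.2 -0.3 26.9] 0.028148874931127194
cover_grip [array([ 4.3, -2.2, 20.6])] [array([ 6.1, -0.3, 19.6])]
cover_tip [array([-66.1,   3.4,   2.4])] [array([-68.7,   6.1,   2.1])]
23.525
```

View pics/seated.png

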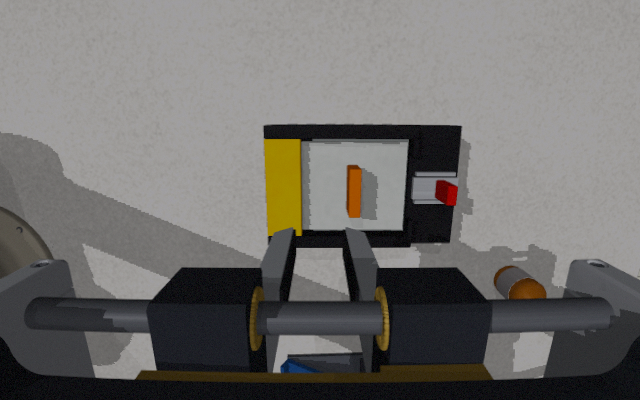

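The picture shows the cover flat in its pocket, tongue under the lip at (283,188), free edge at u≈407 just short of the bolt. Now sliding the latch home.

```bash
cat > s7.py <<'E'
from ins import *
D=rot(YU)
gripper_to(.03)
L(U(.100,0,.12),D,.25); L(U(.100,0,.040),D,.12)
hit=L(U(.068,0,.040),D,.03,guard=10); g=inU(grasp()); o=telemetry.current_opening()
print(hit,"tab centre",(g[0]+o/2-.005)*1e3,np.round(telemetry.current_wrist_force(),1))
L(U(g[0]+.008,0,.040),D,.05); L(U(.09,0,.13),D,.2); L(U(-.03,0,.19),D,.3)
im=vision.snapshot("wrist"); cv2.imwrite("pics/latched.png",im[100:260,220:500,::-1].repeat(2,0).repeat(2,1))
print(telemetry.current_t())
E
python3 s7.py
```

```text
True tab centre 82.24737088815723 [1.4 1.3 0.2]
27.85
```

View pics/latched.png

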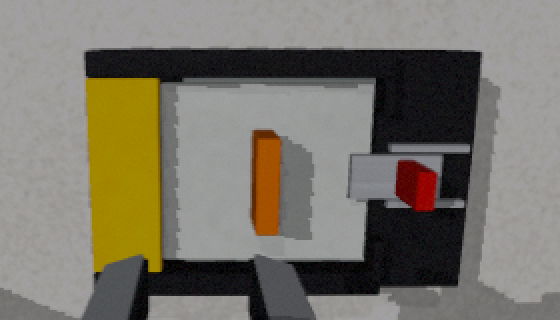

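The bolt lies over the cover's free edge in the picture (355,178), after 17.8 mm of travel. One firmer push will confirm it is against the stop, then I hand in.

```bash
cat > s8.py <<'E'
from ins import *
D=rot(YU)
L(U(.084,0,.12),D,.3); L(U(.084,0,.040),D,.12)
hit=L(U(.060,0,.040),D,.03,guard=20); g=inU(grasp()); o=telemetry.current_opening()
print(hit,"tab centre",(g[0]+o/2-.005)*1e3,np.round(telemetry.current_wrist_force(),1))
L(U(g[0]+.008,0,.040),D,.05); L(U(.085,0,.15),D,.2); r.hold(.3)
vision.snapshot("side")
for n in ("latch_tab","cover_grip"): print(n,[np.round(inU(np.array(m["at"]))*1e3,1) for m in models.mark_of(n,"side")[:1]])
print(telemetry.current_t()); print(r.sign_off())
E
python3 s8.py
```

```text
True tab centre 82.36056590207495 [1.2 0.3 0.7]
latch_tab [array([84.2, -2.6, 30.7])]
cover_grip [array([ 5.8, -1.5, 20.4])]
31.3583
the job is handed in; nothing more can be done
None
```

The cover is seated flat in its pocket with its tongue under the lip, the latch is home against its stop over the free edge, and I handed the job in at 31.4 s. The arm never went near the bottle, slide box or lens, though I did not re-measure them at the end.

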